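Start the training laser with its key

TASK

Take the red-headed key out of the key organiser and push it fully home in the key switch on the white laser console; the pins are sticky, so expect to ease it back a little and wiggle it where it catches. Then turn the key a quarter turn clockwise to the sprung START position and finish while still holding it turned there, without letting go. Leave the other two keys in their slots, do not press the red emergency stop, and leave everything else on the table where it is.

Things in the scene. Friction and masses are not known exactly. Their poses are not given: they have to be found in the camera images.
- red_key_head (a point): Centre of the red plastic head of the key to use: 30 mm along its x, 10 mm thick along y (grip across these flat faces), 40 mm tall along z. The key (30 g) stands head up in a slot, blade down: z points up. Below the head a round 14 mm collar, 4 mm thick: its underside, the shoulder, is 24 mm below this point. Half a turn about z makes no difference.
- red_key_tip (a point): Middle of the red key's blade end, on its axis, 48 mm below the head's centre; same axes. From here up: a flat double-sided bit, 14 mm wide (x), 4 mm thick (y), 14 mm long with a rounded end, then a round 5 mm shank, 10 mm long, up to the shoulder 24 mm above this point.
- blue_key_head (a point): Centre of the blue head of another key of the same shape; leave it in its slot.
- yellow_key_head (a point): Centre of the yellow head of another key of the same shape; leave it in its slot.
- organiser: Grey desk organiser, fixed; origin under the middle of its slotted block, 200 (x) x 56 (y) x 36 mm tall. Four slots, 17 x 7 mm, 29 mm deep, in a row along x at -72, -24, 24, 72 mm; keys stand in three of them in any order, shoulder on the block's top, head's width along x, and lift straight out. Low tray, 46 mm wide, 22 mm tall, on its -y side.
- lock_mouth (a point): Middle of the key slot at the top of the switch's 44 mm square steel plate, 116 mm above the table, 6 mm above the console's deck. z up along the lock's axis, slot along x: 16.4 x 6.4 mm in the 6 mm plate, countersunk to 20 x 10 mm; 15.3 x 5.3 mm in the plug below. The key goes straight down, width along x, either way round; home = shoulder on the plate, blade end 24 mm below here.
- lock (a joint): Turn of the plug under the plate, rad, clockwise from above: 0 = OFF, stop at 1.57 = START. It springs back to 0 when let go; needs 0.03 to 0.08 N m. Plug lags the key by some 0.1 rad of play. Two sprung sticky pins, 11 to 20 mm down, catch the blade: a straight push takes some 8 to 18 N; or ease back 1 mm, rock a little, push again. The key turns only when home and stays captive while turned.
- console: White laser console, fixed, 240 (x) x 320 (y) mm, origin in the middle of its underside. Sloped front with screen on the -x side (70 to 110 mm high); flat deck 110 mm high from x = -20 to 120 mm. On it the key switch at (55, -85) mm, the emergency stop at (55, 35) mm, a handpiece in cradles at y = 135 mm, 136 mm high.
- estop (a joint): Red mushroom emergency stop on a yellow base on the console's deck, 120 mm from the key switch: 0 = out, 0.006 m = pressed. Do not press it.
- cup: Clear plastic cup, 70 mm across, 95 mm tall, on the left; origin under its middle. Leave alone.
- spectacles: Safety spectacles, 135 mm wide, 50 mm tall, on the right; origin under the middle. Leave alone.
- bur_block: Small aluminium block with drill burs, 70 x 45 x 40 mm, on the right; origin under its middle. Leave alone.
- jaw_model: Plaster jaw model, 80 mm wide, 30 mm tall, in the red tray at the far side; origin under its middle. Leave alone.
- driver: Hand driver with a blue handle, 130 mm long, in the red tray. Leave alone.

How it is judged (in metres and radians):
On the way, in this order (a step that is already met when the one before it is completed fails the run):
1. the red key is drawn right out of its slot, held by the fingers (height (world z) of red_key_tip above 0.045 m and contact force between the fingers and red_key above 1 N), for 0.1 s.
2. the red key is fully home in the key switch, which is not yet turned (z of red_key_tip in the frame of lock_mouth below -0.021 m and horizontal distance between red_key_tip and lock_mouth below 0.004 m and angle between the z axis of red_key_tip and the z axis of lock_mouth, either way round below 0.15 rad and value of joint lock below 0.3 rad), for 0.1 s.
At the end, for the whole second after the job is handed in: The red key is home in the switch (blade end over 21 mm deep, within 4 mm of the axis, upright within 0.15 rad), the plug stands turned past 1.2 rad and the fingers still hold the key (over 1 N); emergency stop not pressed, other keys within 12 mm and bystanders within 30 mm of their starts (z of red_key_tip in the frame of lock_mouth below -0.021 m and horizontal distance between red_key_tip and lock_mouth below 0.004 m and angle between the z axis of red_key_tip and the z axis of lock_mouth, either way round below 0.15 rad and value of joint lock above 1.2 rad and contact force between the fingers and red_key above 1 N and value of joint estop below 0.003 m and distance of each of blue_key_head, yellow_key_head from where it was at the start of the episode below 0.012 m and distance of each of cup, spectacles, bur_block, jaw_model, driver from where it was at the start of the episode below 0.03 m); the arm keeps its last pose, push and grip.
It fails at once if the emergency stop is pressed (value of joint estop above 0.003 m).
It fails at once if one of the other keys is pulled or knocked from its place (distance of any of blue_key_head, yellow_key_head from where it was at the start of the episode above 0.012 m).
It fails at once if a bystander on the table is displaced (distance of any of cup, spectacles, bur_block, jaw_model, driver from where it was at the start of the episode above 0.03 m).
It also fails if it takes over 58 s, if anything falls off the work surface, if the arm or the gripper's body presses on something with over 40 N, if the wrist force passes 120 N, or if a joint passes its speed limit or range.

ROBOT

A 7-joint arm with a two-finger parallel gripper is mounted at the origin on the work surface. World frame = base frame: x ahead of the robot, y to its left, z up, the work surface at z = 0. Lengths are in mm, angles in rad, forces in N, time in s.
With the tool pointing down it reaches from about 350 to 900 mm from the base axis. Payload 8.1 kg.
Tool frame: the origin (TCP) lies midway between the tips of the shut fingers; the grasp point (between the pads) lies 19 mm behind it (robot.tcp_to_grasp is the distance from the TCP to the grasp point, in mm); z points along the fingers, y is the direction in which the jaws open and shut (so a half turn about z gives the same grasp; the last joint's range is limited). The gripper opens to 85 mm and grips with 20 to 120 N. Pads are 22 mm wide; open, the fingers measure 114 mm over their backs; the gripper's body (76 mm by 85 mm) begins 54 mm behind the grasp point. The pads swing forward as they close: fully open they stand 13 mm farther back than shut.
Start: joints at [-1.318, 0.434, 0.025, 1.573, -0.012, 1.134, -0.075], TCP at [217.74, 585.859, 231.323] pointing down, gripper open.
Joint ranges: [-2.62, 2.62], [-0.44, 2.09], [-1.27, 1.32], [0.08, 2.57], [-1.32, 4.46], [0.12, 2], [-2.74, 2.74]. Speed limits (rad/s): [2.22, 2.22, 3.01, 3.01, 3.14, 3.14, 3.14].

INTERFACE

Orientations are given as a unit quaternion [w, x, y, z].
In Python, from cell import robot, vision gives the robot as it stands. The module is installed in compiled form; this text tells all that it offers.
- The arm moves only by the shell command python3 -m jog 'ROWS' [OPENING] [FORCE]. ROWS is JSON, a list of rows, each an object with "slide": the shift along the world's x, y, z in m, a list of three; "dr": the turn, a rotation vector about the world's x, y, z in degrees, a list of three. A call has 1 to 5 rows; each row is the pose to reach, as a shift and turn from the pose measured when the call began; what a row does not reach only later rows make up. A row lasts 1/10 s, in which the tool goes at most 50 mm and 8.59 degrees, less where a joint would pass 70% of its speed; a pose out of reach is approached as far as the arm can. A call with a gripper value outside its range is refused whole. OPENING is the opening, from 0 (shut) to 1 (fully open), set as the call begins (- or left out, the last holds). The fingers move at their own pace and stop on an object; FORCE is the grip in N (left out, the last holds). Time passes only in rows, so rows that repeat a pose let the fingers close. It gives the time, the measured TCP pose, the force and the opening at its end, in the units of the state.
- robot.sense(): the state, without advancing time (a new reading comes with each control period).
- vision.read_camera(name): name is "side" or "top"; returns a dict with "frame" (384x512x3 uint8, red, green, blue), "fx", "fy", "cx", "cy" (pixels), "origin" and "rotation" of the camera in the world. Camera axes: x right, y up, looking along -z (the intrinsics and any distortion apply to the point x, -y, -z); pixel columns grow to the right and rows downward; lengths in mm; the calibration is good to about 2 mm. A picture is of the moment at which its call begins. There is no depth.
- robot.close_job(): hands the job in, once; it reports no verdict.
The state is a dict: "clock": time; "joint_pos": joint angles; "qd": joint speeds; "effort": joint torques, N m; "tcp_pos": TCP position; "tcp_rot": TCP orientation; "ft_force": force on the tool from outside, world axes, zero at the start; "ft_torque": the same for the moment, N m; "finger_gap": opening from 0.0 (shut) to 1.0 (fully open).
Only numpy, scipy, OpenCV 4.12 (cv2) and the standard library are available. Lean on these libraries where they do the work, as an engineer would, in place of code of your own. Each camera call takes 0.05 s, during which the arm holds its last target.

## Working session

There is one attempt and no reset: what is moved stays moved. The work goes in short steps, Python scripts to look and compute and a shell command to move; the robot and the scene stay as the last step left them, time stands still between calls to the robot, and variables do not carry over. Pictures are saved under pics/ and viewed, and the job is handed in when it is done.

```bash
mkdir -p pics; ls
python3 - <<'E'
from cell import robot, vision
import cv2, numpy as np
s=robot.sense()
for k,v in s.items(): print(k,v)
for n in("side","top"):
    c=vision.read_camera(n); cv2.imwrite(f"pics/{n}0.png",cv2.cvtColor(c["frame"],cv2.COLOR_RGB2BGR))
    print(n,{k:v for k,v in c.items() if k!="frame"})
E
```

```text
pics
clock 0.0
joint_pos [-1.31759249  0.43521363  0.0249757   1.57412699 -0.01156794  1.13399529
 -0.07511179]
qd [ 3.36609393e-04 -2.00350305e-03  8.51575157e-04 -1.24696722e-03
 -6.33774119e-05  6.87195168e-04  1.90795095e-03]
effort [-4.77653775e-04 -6.70488024e+01  1.02485955e+00 -3.16207552e+01
  1.55786943e-02  1.25701036e-02  8.18312799e-06]
tcp_pos [217.59989787 585.34260896 230.52026087]
tcp_rot [-5.46540158e-05  1.76999779e-01  9.84210566e-01 -7.97621814e-04]
ft_force [ 0.28980062 -0.05429423  0.35364248]
ft_torque [-0.02468893 -0.02059512  0.03561167]
finger_gap 0.9977319927657838
side {'fx': 382.2156675205215, 'fy': 382.2156675205215, 'cx': 258.9209530939373, 'cy': 191.91752834810862, 'origin': array([ 121.24059088, -819.25977372,  970.1688494 ]), 'rotation': array([ 0.89511575,  0.37199389, -0.09242582, -0.22769673])}
top {'fx': 388.5959526711027, 'fy': 388.5959526711027, 'cx': 253.52474678423394, 'cy': 193.02637457098405, 'origin': array([ 419.03377691,  -51.15986113, 1621.52869542]), 'rotation': array([ 0.71416524,  0.03701344, -0.03334113, -0.69820225])}
```

View pics/side0.png

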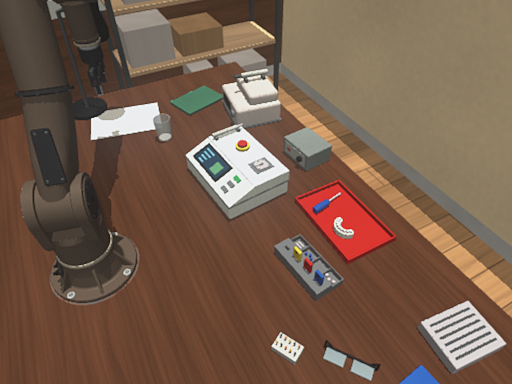

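View pics/top0.png

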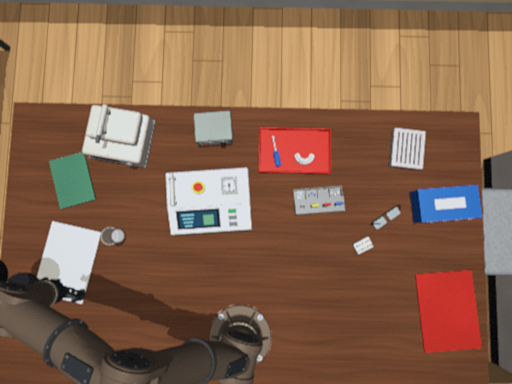

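The side view shows the console around (238,170), with the lock plate near (261,165) and the e-stop at (242,145). The organiser holds yellow (298,253), red (308,263) and blue (319,276). In the top view the organiser is at (319,200) and the lock at (229,185). I'll zoom in on both.

Run:
```python
import cv2, numpy as np
t=cv2.imread("pics/top0.png"); s=cv2.imread("pics/side0.png")
def z(im,x,y,w,h,k): return cv2.resize(im[y:y+h,x:x+w],None,fx=k,fy=k,interpolation=cv2.INTER_CUBIC)
a=z(t,288,180,62,40,6); b=z(t,160,162,95,75,6)
c=z(s,270,230,76,70,6); d=z(s,180,120,115,97,6)
print(a.shape,b.shape,c.shape,d.shape)
cv2.imwrite("pics/ta.png",a);cv2.imwrite("pics/tb.png",b);cv2.imwrite("pics/sc.png",c);cv2.imwrite("pics/sd.png",d)
```

```text
(240, 372, 3) (450, 570, 3) (420, 456, 3) (582, 690, 3)
```

View pics/ta.png

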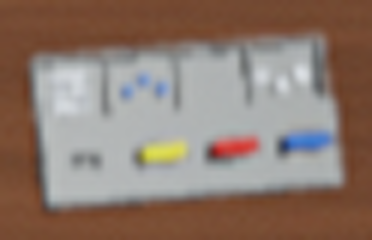

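View pics/tb.png

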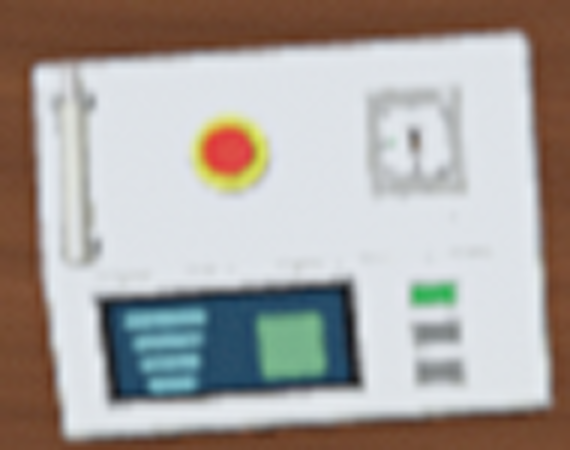

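View pics/sc.png

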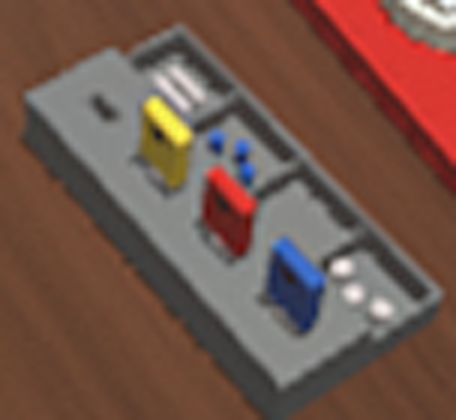

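View pics/sd.png

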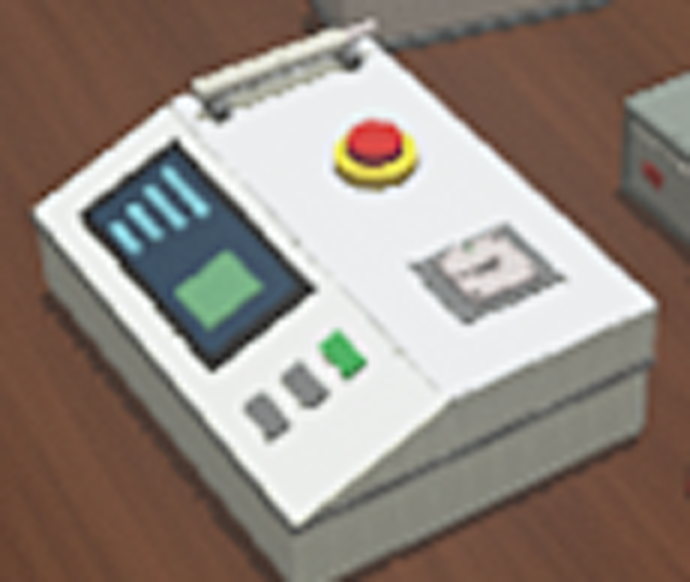

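```bash
cat > h.py <<'E'
import cv2, numpy as np
from scipy.spatial.transform import Rotation as R
from scipy.optimize import least_squares
def rot(c): q=c["rotation"]; return R.from_quat([q[1],q[2],q[3],q[0]]).as_matrix()
def ray(c,u,v):
    d=rot(c)@np.array([(u-c["cx"])/c["fx"],-(v-c["cy"])/c["fy"],-1.0]); return np.array(c["origin"]),d/np.linalg.norm(d)
def onz(c,uv,z):
    o,d=ray(c,*uv); return o+d*(z-o[2])/d[2]
def proj(c,p):
    q=rot(c).T@(np.array(p)-c["origin"]); return np.array([c["cx"]+c["fx"]*q[0]/-q[2], c["cy"]+c["fy"]*-q[1]/-q[2]])
def tri(r):
    A=np.zeros((3,3));b=np.zeros(3)
    for o,d in r:
        M=np.eye(3)-np.outer(d,d);A+=M;b+=M@o
    p=np.linalg.solve(A,b); return p,[np.linalg.norm((np.eye(3)-np.outer(d,d))@(p-o)) for o,d in r]
def colour(c,name,box,up=8):
    """sub-pixel centroid and axis angle of a colour blob inside box x0,y0,x1,y1"""
    x0,y0,x1,y1=box
    im=c["frame"][y0:y1,x0:x1].astype(np.float32)
    im=cv2.resize(im,None,fx=up,fy=up,interpolation=cv2.INTER_LINEAR)
    r,g,b=im[...,0],im[...,1],im[...,2]
    s={"red":r-np.maximum(g,b),"blue":b-np.maximum(r,0.9*g),"yellow":np.minimum(r,g)-b}[name]
    m=(s>0.45*np.percentile(s,99.5)).astype(np.uint8)
    n,l,st,ce=cv2.connectedComponentsWithStats(m)
    k=1+np.argmax(st[1:,4]); cs,_=cv2.findContours((l==k).astype(np.uint8),cv2.RETR_EXTERNAL,cv2.CHAIN_APPROX_NONE)
    h=cv2.convexHull(max(cs,key=cv2.contourArea)); M=cv2.moments(h)
    u=M["m10"]/M["m00"];v=M["m01"]/M["m00"]
    return np.array([(u+.5)/up-.5+x0,(v+.5)/up-.5+y0]), M["m00"]/up**2, cv2.minAreaRect(h)
E
python3 - <<'E'
from cell import vision
from h import *
C={n:vision.read_camera(n) for n in("top","side")}
B={"yellow":dict(top=(307,200,322,210),side=(288,240,305,265)),"red":dict(top=(321,199,334,210),side=(301,252,315,276)),"blue":dict(top=(332,198,347,210),side=(311,265,328,289))}
P={}
for k,b in B.items():
    pt,a1,r1=colour(C["top"],k,b["top"]); ps,a2,r2=colour(C["side"],k,b["side"])
    p,e=tri([ray(C["top"],*pt),ray(C["side"],*ps)])
    print(k,pt.round(2),ps.round(2),"areas",round(a1,1),round(a2,1),"tri",p.round(1),np.round(e,1),"top@60",onz(C["top"],pt,60).round(1),"side@60",onz(C["side"],ps,60).round(1)); P[k]=p
d=P["yellow"]-P["blue"];print("dist y-b",np.linalg.norm(d[:2]),np.degrees(np.arctan2(d[1],d[0])))
pt,a,_=colour(C["top"],"red",(190,178,208,198)); ps,a2,_=colour(C["side"],"red",(233,136,252,152))
print("estop",pt,ps,tri([ray(C["top"],*pt),ray(C["side"],*ps)]),onz(C["top"],pt,145),onz(C["side"],ps,145))
# plates
for n,(x0,y0,x1,y1) in dict(top=(216,172,242,198),side=(244,152,278,178)).items():
    im=cv2.cvtColor(C[n]["frame"][y0:y1,x0:x1],cv2.COLOR_RGB2GRAY)
    cv2.imwrite(f"pics/plate_{n}.png",cv2.resize(im,None,fx=20,fy=20,interpolation=cv2.INTER_NEAREST)); print(n,im.min(),im.max())
E
```

```text
yellow [314.73 204.96] [297.77 252.2 ] areas 18.1 56.8 tri [ 532.5 -288.6   61.6] [0.5 0.5] top@60 [ 532.2 -288.6   60. ] side@60 [ 533.7 -287.8   60. ]
red [326.74 204.04] [308.25 261.63] areas 18.0 32.4 tri [ 536.7 -335.2   70.4] [0.7 0.7] top@60 [ 536.9 -336.8   60. ] side@60 [ 542.2 -329.9   60. ]
blue [338.82 202.97] [319.54 273.82] areas 23.0 37.9 tri [ 541.9 -383.4   70.2] [0.5 0.5] top@60 [ 542.3 -385.4   60. ] side@60 [ 547.1 -378.7   60. ]
dist y-b 95.34692457059032 95.68039696991903
estop [197.46791483 186.65565888] [242.02817882 142.81786136] (array([588.13063301, 176.39911438, 124.89362066]), [np.float64(0.2507991100637857), np.float64(0.25079911006342853)]) [586.08742241 173.24643689 145.        ] [576.79396567 152.7990468  145.        ]
top 131 229
side 69 247
```

```bash
python3 -c "
import cv2,numpy as np
a=cv2.imread('pics/plate_top.png');b=cv2.imread('pics/plate_side.png')
print(a.shape,b.shape)"
```

```text
(520, 520, 3) (520, 680, 3)
```

View pics/plate_top.png

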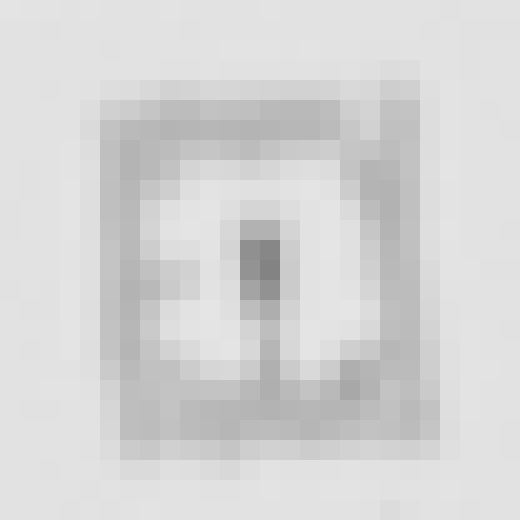

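View pics/plate_side.png

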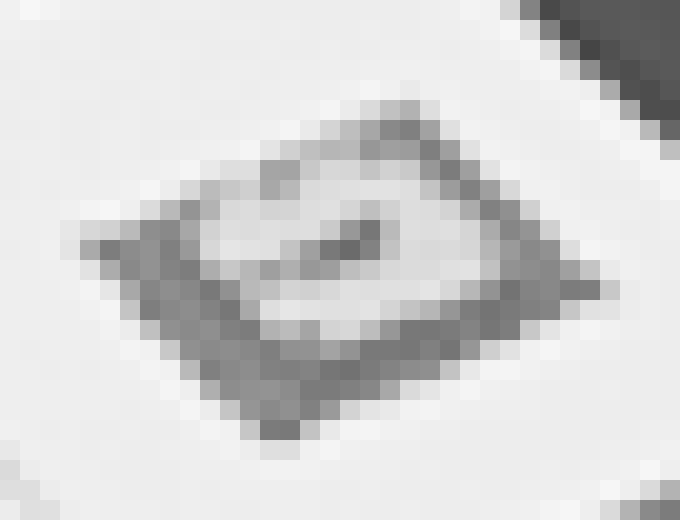

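Both views show a light dial inside a grey surround. The dark slot is near (228.6,184.9) in the top view and (261.5,164) in the side view. I'll tighten the masks, because the shaded red and blue faces were cut off in the side view.

```bash
cat >> h.py <<'E'
def blob(c,name,box,up=8,f=0.5,show=None):
    """half-coverage silhouette by chroma ratio: s/max(rgb), robust to shading"""
    x0,y0,x1,y1=box
    im=c["frame"][y0:y1,x0:x1].astype(np.float32)
    im=cv2.resize(im,None,fx=up,fy=up,interpolation=cv2.INTER_CUBIC).clip(1,255)
    r,g,b=im[...,0],im[...,1],im[...,2]
    s={"red":r-np.maximum(g,b),"blue":b-np.maximum(r,g),"yellow":np.minimum(r,g)-b}[name]/np.maximum(np.max(im,-1),40)
    m=(s>f*np.percentile(s,97)).astype(np.uint8)
    n,l,st,ce=cv2.connectedComponentsWithStats(m)
    k=1+np.argmax(st[1:,4]); cs,_=cv2.findContours((l==k).astype(np.uint8),cv2.RETR_EXTERNAL,cv2.CHAIN_APPROX_NONE)
    h=cv2.convexHull(max(cs,key=cv2.contourArea)); M=cv2.moments(h)
    if show: 
        o=cv2.cvtColor(im.astype(np.uint8),cv2.COLOR_RGB2BGR); cv2.drawContours(o,[h],-1,(0,255,0),1); cv2.imwrite(show,o)
    return np.array([(M["m10"]/M["m00"]+.5)/up-.5+x0,(M["m01"]/M["m00"]+.5)/up-.5+y0]), M["m00"]/up**2, cv2.minAreaRect(h)
def dark(c,box,bg,up=1):
    x0,y0,x1,y1=box
    g=cv2.cvtColor(c["frame"],cv2.COLOR_RGB2GRAY)[y0:y1,x0:x1].astype(float)
    w=(bg-g).clip(0); yy,xx=np.mgrid[y0:y1,x0:x1]; return np.array([(w*xx).sum(),(w*yy).sum()])/w.sum()
E
python3 - <<'E'
from cell import vision
from h import *
C={n:vision.read_camera(n) for n in("top","side")}
B={"yellow":dict(top=(307,200,322,210),side=(288,240,305,265)),"red":dict(top=(319,199,334,210),side=(299,252,315,276)),"blue":dict(top=(332,198,347,210),side=(311,265,328,289))}
P={}
for k,b in B.items():
  for f in(.4,.5,.6):
    pt,a1,r1=blob(C["top"],k,b["top"],f=f,show=f"pics/m_{k}t.png"); ps,a2,r2=blob(C["side"],k,b["side"],f=f,show=f"pics/m_{k}s.png")
    p,e=tri([ray(C["top"],*pt),ray(C["side"],*ps)])
    print(k,f,pt.round(2),ps.round(2),"areas",round(a1,1),round(a2,1),"tri",p.round(1),np.round(e,1),"top@60",onz(C["top"],pt,60).round(1),"side@60",onz(C["side"],ps,60).round(1)); P[k,f]=onz(C["top"],pt,60)
  
for f in(.4,.5,.6):
  d=P["yellow",f]-P["blue",f];print("dist y-b",np.linalg.norm(d[:2]),np.degrees(np.arctan2(d[1],d[0])))
t=dark(C["top"],(227,183,231,188),200); s=dark(C["side"],(258,162,264,166),190)
print("slot",t,s,onz(C["top"],t,116),onz(C["side"],s,116),tri([ray(C["top"],*t),ray(C["side"],*s)]))
E
python3 - <<'E'
import cv2,numpy as np
o=[]
for k in("yellow","red","blue"):
    for v in "ts":
        i=cv2.imread(f"pics/m_{k}{v}.png"); c=np.zeros((200,140,3),np.uint8); c[:i.shape[0],:i.shape[1]]=i; o.append(c)
cv2.imwrite("pics/masks.png",np.hstack(o)[:, :800] if False else np.vstack([np.hstack(o[:3]),np.hstack(o[3:])]))
E
```

```text
yellow 0.4 [314.65 204.97] [297.21 253.18] areas 23.0 93.6 tri [ 532.  -288.5   57.2] [0.4 0.4] top@60 [ 532.1 -288.2   60. ] side@60 [ 530.4 -290.    60. ]
yellow 0.5 [314.61 204.99] [297.21 253.15] areas 20.1 88.4 tri [ 532.  -288.4   57.2] [0.3 0.3] top@60 [ 532.  -288.1   60. ] side@60 [ 530.4 -289.9   60. ]
yellow 0.6 [314.55 205.04] [297.23 253.11] areas 17.1 83.4 tri [ 531.9 -288.2   57.1] [0.1 0.1] top@60 [ 531.8 -287.8   60. ] side@60 [ 530.6 -289.8   60. ]
red 0.4 [326.6 204.1] [307.74 264.64] areas 22.6 96.9 tri [ 536.6 -336.5   57.5] [0.3 0.3] top@60 [ 536.7 -336.2   60. ] side@60 [ 535.2 -337.7   60. ]
red 0.5 [326.52 204.14] [307.75 264.65] areas 19.5 91.8 tri [ 536.6 -336.4   57.3] [0.1 0.1] top@60 [ 536.5 -336.    60. ] side@60 [ 535.2 -337.8   60. ]
red 0.6 [326.44 204.19] [307.77 264.65] areas 16.9 86.5 tri [ 536.6 -336.2   57. ] [0.1 0.1] top@60 [ 536.3 -335.6   60. ] side@60 [ 535.3 -337.8   60. ]
blue 0.4 [338.64 203.06] [318.79 276.86] areas 24.6 102.3 tri [ 541.6 -384.8   57.4] [0.7 0.7] top@60 [ 542.  -384.6   60. ] side@60 [ 539.7 -385.8   60. ]
blue 0.5 [338.56 203.12] [318.81 276.86] areas 21.7 97.3 tri [ 541.5 -384.7   57.2] [0.5 0.5] top@60 [ 541.7 -384.3   60. ] side@60 [ 539.7 -385.8   60. ]
blue 0.6 [338.52 203.14] [318.82 276.9 ] areas 18.9 92.6 tri [ 541.5 -384.6   56.9] [0.4 0.4] top@60 [ 541.7 -384.2   60. ] side@60 [ 539.7 -385.9   60. ]
dist y-b 96.9052666021268 95.84779512991551
dist y-b 96.74679120627381 95.77725908508387
dist y-b 96.83118734103856 95.82793259762448
slot [228.57487923 184.87922705] [260.68171558 163.93453725] [599.0561179   56.46647631 116.        ] [596.04855252  51.47837086 116.        ] (array([599.42090078,  56.99334706, 110.48349839]), [np.float64(0.32224577254127224), np.float64(0.3222457725412226)])
```

View pics/masks.png

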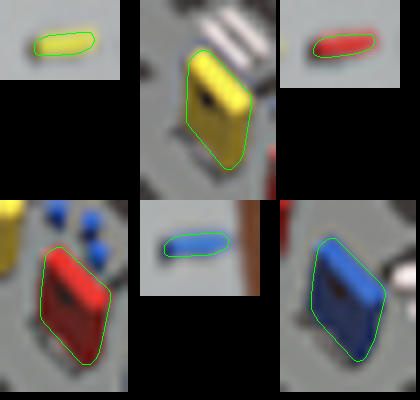

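Run:
```python
import cv2
t=cv2.imread("pics/top0.png"); s=cv2.imread("pics/side0.png")
cv2.imwrite("pics/tz.png",cv2.resize(t[182:218,290:348],None,fx=13,fy=13,interpolation=cv2.INTER_NEAREST))
print(t[200:209,319:334,2]);print(t[200:209,319:334,1])
```

```text
[[177 177 175 176 175 175 175 175 175 173 172 173 172 173 173]
 [175 175 176 175 176 174 173 171 171 173 173 172 173 173 173]
 [176 176 176 175 171 172 175 172 173 178 180 181 175 174 171]
 [181 176 175 162 160 189 199 198 198 202 202 197 178 173 168]
 [184 176 171 137 140 200 209 212 211 211 209 197 176 173 166]
 [177 175 169 116 112 166 175 183 183 183 185 181 171 173 167]
 [171 176 169 124 103 117 124 136 150 156 166 173 172 173 171]
 [174 177 173 155 146 144 144 150 165 170 172 175 175 174 172]
 [177 177 177 174 174 173 173 172 174 175 175 174 174 173 174]]
[[179 180 178 179 178 179 179 180 179 178 178 177 176 176 176]
 [179 179 179 180 180 179 179 178 178 178 176 174 177 177 177]
 [179 179 180 180 176 168 165 158 156 157 153 154 172 179 175]
 [182 179 179 165 147 131 124 113 105 106 101 109 158 177 172]
 [185 179 175 134  82  69  73  67  58  61  69  94 149 176 171]
 [178 178 173 111  45  44  64  72  79  89 115 142 164 177 171]
 [172 179 174 123  93  94 104 116 141 149 162 175 176 178 175]
 [177 180 177 159 151 152 153 158 174 177 179 180 179 178 176]
 [180 180 181 178 177 178 178 178 179 180 179 178 178 177 177]]
```

View pics/tz.png

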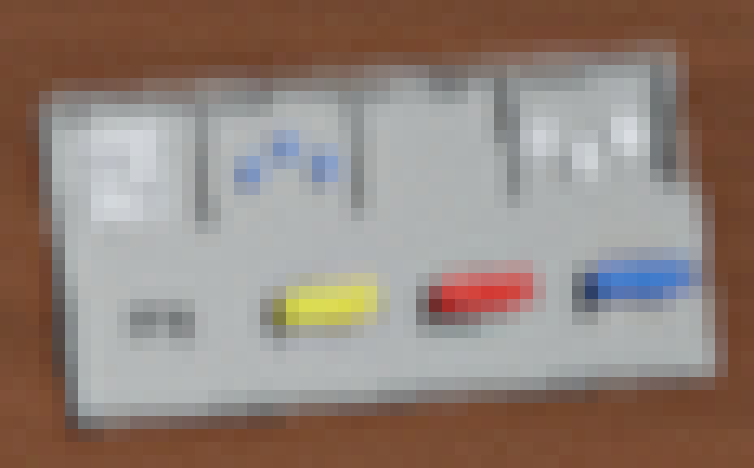

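```bash
python3 -m jog '[{"slide":[0.01,-0.04,0.01],"dr":[0,0,-6]},{"slide":[0.025,-0.085,0.02],"dr":[0,0,-12]},{"slide":[0.04,-0.13,0.03],"dr":[0,0,-18]},{"slide":[0.055,-0.175,0.03],"dr":[0,0,-24]},{"slide":[0.07,-0.22,0.03],"dr":[0,0,-30]}]' 0.6 40
```

```text
clock: 0.8
tcp_pos: [288.1, 364.0, 261.4]
tcp_rot: [-0.0, 0.428, 0.904, 0.0]
ft_force: [1.0, -0.7, 0.1]
finger_gap: 0.604
```

```bash
python3 -m jog '[{"slide":[0.015,-0.045,0],"dr":[0,0,-6]},{"slide":[0.03,-0.09,0],"dr":[0,0,-12]},{"slide":[0.045,-0.135,0],"dr":[0,0,-18]},{"slide":[0.06,-0.18,0],"dr":[0,0,-24]},{"slide":[0.075,-0.225,0],"dr":[0,0,-30]}]'
```

```text
clock: 1.3
tcp_pos: [363.4, 137.1, 261.7]
tcp_rot: [-0.0, 0.649, 0.761, 0.001]
ft_force: [1.8, 0.7, 0.3]
finger_gap: 0.595
```

```bash
python3 -m jog '[{"slide":[0.015,-0.045,0],"dr":[0,0,-1]},{"slide":[0.03,-0.09,0],"dr":[0,0,-2]},{"slide":[0.045,-0.135,0],"dr":[0,0,-3]},{"slide":[0.06,-0.18,0],"dr":[0,0,-3.3]},{"slide":[0.075,-0.225,0],"dr":[0,0,-3.3]}]'
```

```text
clock: 1.8
tcp_pos: [438.7, -89.7, 262.1]
tcp_rot: [0.0, 0.67, 0.742, 0.002]
ft_force: [1.3, 1.0, -0.0]
finger_gap: 0.595
```

```bash
python3 -m jog '[{"slide":[0.018,-0.045,0],"dr":[0,0,0]},{"slide":[0.036,-0.09,0],"dr":[0,0,0]},{"slide":[0.054,-0.135,0],"dr":[0,0,0]},{"slide":[0.072,-0.18,-0.02],"dr":[0,0,0]},{"slide":[0.085,-0.21,-0.05],"dr":[0,0,0]}]'
```

```text
clock: 2.3
tcp_pos: [525.3, -303.5, 212.8]
tcp_rot: [0.002, 0.67, 0.742, 0.002]
ft_force: [0.4, 0.3, 1.1]
finger_gap: 0.599
```

Run:
```python
from cell import robot
s=robot.sense(); print(s["tcp_pos"],s["tcp_rot"],s["joint_pos"],s["ft_force"])
import numpy as np
q=s["tcp_rot"]; print(2*np.degrees(np.arctan2(q[2],q[1]))-90)
```

```text
[ 525.2631747  -303.48507267  212.84257675] [0.00235055 0.6704097  0.7419852  0.00180675] [-0.07595011  0.4913176   0.76342927  1.69253902 -0.37728076  1.10470632
  0.90067248] [0.42174653 0.32839348 1.12479014]
5.80215743771582
```

```bash
python3 -m jog '[{"slide":[0.004,-0.012,-0.03],"dr":[0,0,0]},{"slide":[0.008,-0.024,-0.065],"dr":[0,0,0]},{"slide":[0.0107,-0.0337,-0.1],"dr":[0,0,0]},{"slide":[0.0107,-0.0337,-0.113],"dr":[0,0,0]},{"slide":[0.0107,-0.0337,-0.113],"dr":[0,0,0]}]'
python3 - <<'E'
from cell import vision
import cv2
c=[vision.read_camera(n)["frame"] for n in("side","top")]
a=cv2.resize(c[0][190:300,250:350],None,fx=5,fy=5,interpolation=cv2.INTER_CUBIC);b=cv2.resize(c[1][170:230,285:350],None,fx=6,fy=6,interpolation=cv2.INTER_CUBIC)
cv2.imwrite("pics/g1s.png",cv2.cvtColor(a,cv2.COLOR_RGB2BGR));cv2.imwrite("pics/g1t.png",cv2.cvtColor(b,cv2.COLOR_RGB2BGR))
E
```

```text
clock: 2.8
tcp_pos: [534.9, -336.2, 98.1]
tcp_rot: [0.0, 0.67, 0.742, 0.001]
ft_force: [0.6, 0.3, -0.7]
finger_gap: 0.599
```

View pics/g1s.png

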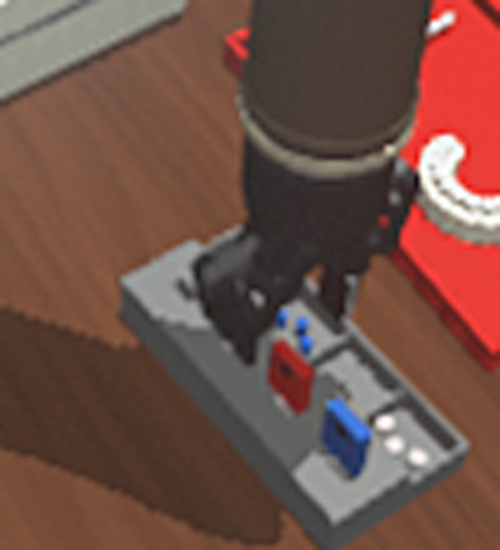

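View pics/g1t.png

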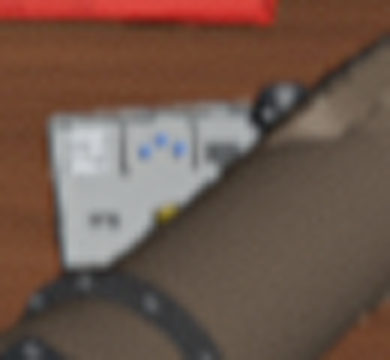

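The side view shows the fingers straddling the red key's line at crop position (290,370), with blue clear. The arm hides the key in the top view. I'll go down.

```bash
python3 -m jog '[{"slide":[0.001,-0.001,-0.015],"dr":[0,0,0]},{"slide":[0.001,-0.001,-0.03],"dr":[0,0,0]},{"slide":[0.001,-0.001,-0.042],"dr":[0,0,0]},{"slide":[0.001,-0.001,-0.051],"dr":[0,0,0]},{"slide":[0.001,-0.001,-0.051],"dr":[0,0,0]}]'
```

```text
clock: 3.4
tcp_pos: [536.6, -337.3, 48.4]
tcp_rot: [0.002, 0.67, 0.742, 0.002]
ft_force: [0.3, 0.3, 0.1]
finger_gap: 0.6
```

Run:
```python
from cell import vision
import cv2
c=vision.read_camera("side")["frame"]
a=cv2.resize(c[210:300,265:335],None,fx=6,fy=6,interpolation=cv2.INTER_CUBIC)
cv2.imwrite("pics/g2s.png",cv2.cvtColor(a,cv2.COLOR_RGB2BGR))
```

```text
(no output)
```

View pics/g2s.png

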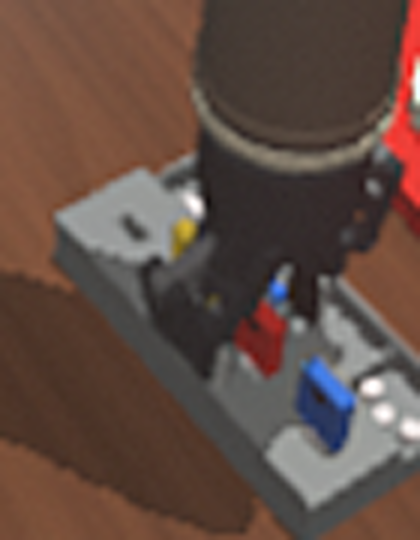

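```bash
python3 -m jog '[{"slide":[0,0,-0.003],"dr":[0,0,0]},{"slide":[0,0,-0.003],"dr":[0,0,0]},{"slide":[0,0,-0.003],"dr":[0,0,0]},{"slide":[0,0,-0.003],"dr":[0,0,0]},{"slide":[0,0,-0.003],"dr":[0,0,0]}]' 0 60
```

```text
clock: 3.95
tcp_pos: [537.3, -337.9, 46.6]
tcp_rot: [0.002, 0.67, 0.742, 0.002]
ft_force: [0.7, -0.6, 1.1]
finger_gap: 0.107
```

```bash
python3 -m jog '[{"slide":[0,0,0],"dr":[0,0,0]},{"slide":[0,0,0],"dr":[0,0,0]},{"slide":[0,0,0],"dr":[0,0,0]}]'; python3 -c "
from cell import robot
s=robot.sense();print(s['tcp_pos'],s['ft_force'],s['ft_torque'],s['finger_gap'],s['tcp_rot'])"
```

```text
clock: 4.25
tcp_pos: [537.3, -337.9, 46.6]
tcp_rot: [0.002, 0.67, 0.742, 0.002]
ft_force: [-0.1, 0.5, 0.9]
finger_gap: 0.104
[ 537.25385011 -337.90745308   46.60752651] [-0.12975664  0.54409543  0.94709371] [ 0.03814788  0.03934255 -0.03812755] 0.10398299381054797 [0.00241561 0.67027427 0.74210717 0.00187659]
```

```bash
python3 -m jog '[{"slide":[0,0,0.008],"dr":[0,0,0]},{"slide":[0,0,0.02],"dr":[0,0,0]},{"slide":[0,0,0.04],"dr":[0,0,0]},{"slide":[0,0,0.065],"dr":[0,0,0]},{"slide":[0,0,0.09],"dr":[0,0,0]}]'
```

```text
clock: 4.75
tcp_pos: [537.1, -338.1, 138.5]
tcp_rot: [0.003, 0.67, 0.742, 0.002]
ft_force: [0.9, 0.8, -0.2]
finger_gap: 0.108
```

```bash
python3 -m jog '[{"slide":[0,0.01,0.03],"dr":[0,0,5]},{"slide":[0,0.03,0.06],"dr":[0,0,12]},{"slide":[0,0.06,0.085],"dr":[0,0,20]},{"slide":[0,0.1,0.1],"dr":[0,0,27]},{"slide":[0,0.14,0.1],"dr":[0,0,34]}]'
python3 - <<'E'
from cell import vision
import cv2
for n in("side","top"):
    c=vision.read_camera(n)["frame"]; cv2.imwrite(f"pics/l1{n}.png",cv2.cvtColor(c,cv2.COLOR_RGB2BGR))
E
```

```text
clock: 5.25
tcp_pos: [538.0, -198.3, 242.1]
tcp_rot: [0.005, 0.423, 0.906, 0.003]
ft_force: [1.0, 0.6, -0.7]
finger_gap: 0.106
```

View pics/l1side.png

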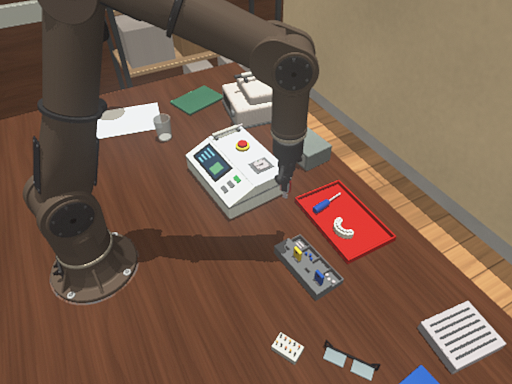

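View pics/l1top.png

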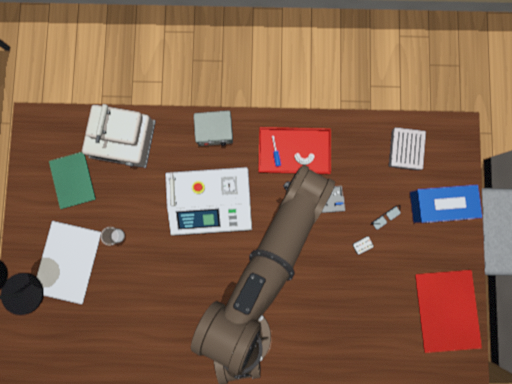

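Both views show the red key out of the organiser, with yellow and blue still standing. The console is unobstructed in both cameras, so I'll refine the lock position from several features.

Run:
```python
from cell import vision
from h import *
import pickle
C={n:vision.read_camera(n) for n in("top","side")}
pickle.dump(C,open("C1.pkl","wb"))
def quad(c,box,up,lo,show):
    x0,y0,x1,y1=box
    g=cv2.cvtColor(c["frame"],cv2.COLOR_RGB2GRAY)[y0:y1,x0:x1]
    g=cv2.GaussianBlur(cv2.resize(g,None,fx=up,fy=up,interpolation=cv2.INTER_CUBIC),(0,0),up*.3)
    m=(g<lo).astype(np.uint8)
    n,l,st,ce=cv2.connectedComponentsWithStats(m);k=1+np.argmax(st[1:,4])
    cs,_=cv2.findContours((l==k).astype(np.uint8),cv2.RETR_EXTERNAL,cv2.CHAIN_APPROX_NONE)
    h=cv2.convexHull(max(cs,key=cv2.contourArea)); q=cv2.approxPolyN(h,4,ensure_convex=True).reshape(-1,2).astype(float)
    o=cv2.cvtColor(g,cv2.COLOR_GRAY2BGR);cv2.polylines(o,[q.astype(np.int32)],True,(0,255,0),1);cv2.imwrite(show,o)
    M=cv2.moments(h);cen=np.array([M["m10"],M["m01"]])/M["m00"]
    f=lambda p:(p+.5)/up-.5+np.array([x0,y0])
    return f(q),f(cen)
for n,box,lo in(("top",(216,171,243,199),206),("side",(244,152,279,178),200)):
    q,cen=quad(C[n],box,16,lo,f"pics/q_{n}.png")
    # diagonals' crossing
    Hm=cv2.getPerspectiveTransform(q.astype(np.float32),np.float32([[0,0],[1,0],[1,1],[0,1]])); 
    mid=cv2.perspectiveTransform(np.float32([[[.5,.5]]]),np.linalg.inv(Hm))[0,0]
    W=np.array([onz(C[n],p,110.5) for p in q]); print(n,"corners",W[:,:2].round(1).tolist(),"sides",[round(np.linalg.norm(W[i]-W[i-1]),1) for i in range(4)])
    print("  angs",[round(np.degrees(np.arctan2(*(W[i]-W[i-1])[1::-1])),1) for i in range(4)])
    print("  centroid",onz(C[n],cen,110.5).round(1),"diag",mid,onz(C[n],mid,110.5).round(1))
# estop yellow/red
for n,bx in(("top",(188,176,210,200)),("side",(231,134,256,156))):
    for col in("red","yellow"):
        p,a,_=blob(C[n],col,bx,f=.5); print(n,col,p.round(2),round(a,1),[onz(C[n],p,z).round(1)[:2].tolist() for z in(110,120,130)])
```

```text
top corners [[564.3, 19.8], [558.8, 87.4], [634.0, 90.7], [637.4, 26.5]] sides [np.float64(73.4), np.float64(67.8), np.float64(75.2), np.float64(64.3)]
  angs [np.float64(-174.8), np.float64(94.6), np.float64(2.5), np.float64(-87.0)]
  centroid [598.4  55.7 110.5] diag [228.85783 184.91629] [599.6  55.7 110.5]
side corners [[634.5, 24.1], [559.6, 16.7], [559.8, 79.9], [628.1, 85.7]] sides [np.float64(61.9), np.float64(75.2), np.float64(63.2), np.float64(68.6)]
  angs [np.float64(-84.1), np.float64(-174.4), np.float64(89.9), np.float64(4.8)]
  centroid [595.5  51.1 110.5] diag [260.37595 164.91664] [595.7  53.1 110.5]
top red [197.49 186.68] 51.8 [[589.9, 178.5], [588.8, 176.9], [587.7, 175.4]]
top yellow [197.91 187.07] 119.5 [[588.5, 176.8], [587.3, 175.3], [586.2, 173.8]]
side red [242.   143.33] 54.1 [[594.7, 191.4], [589.2, 179.6], [583.7, 167.9]]
side yellow [242.17 146.14] 100.8 [[587.8, 176.3], [582.4, 164.7], [576.9, 153.2]]
```

Run:
```python
import cv2,numpy as np
a=cv2.imread('pics/q_top.png');b=cv2.imread('pics/q_side.png');print(a.shape,b.shape)
h=max(a.shape[0],b.shape[0]); p=lambda i:cv2.copyMakeBorder(i,0,h-i.shape[0],0,0,cv2.BORDER_CONSTANT)
cv2.imwrite('pics/q.png',cv2.resize(np.hstack([p(a),p(b)]),None,fx=.8,fy=.8))
```

```text
(448, 432, 3) (416, 560, 3)
```

View pics/q.png

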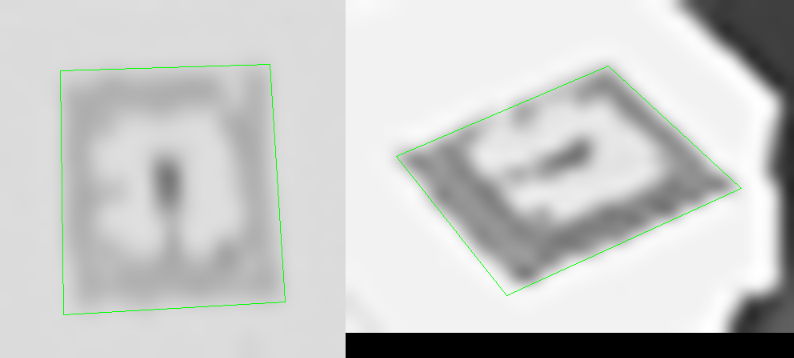

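```bash
python3 -m jog '[{"slide":[0.01,0.045,0],"dr":[0,0,8]},{"slide":[0.02,0.09,0],"dr":[0,0,16]},{"slide":[0.03,0.135,0],"dr":[0,0,24]},{"slide":[0.04,0.175,0],"dr":[0,0,32]},{"slide":[0.05,0.215,-0.01],"dr":[0,0,40]}]'
```

```text
clock: 5.95
tcp_pos: [588.6, 17.4, 231.0]
tcp_rot: [0.003, 0.087, 0.996, 0.003]
ft_force: [0.8, 0.4, -0.9]
finger_gap: 0.11
```

```bash
cat > st.py <<'E'
from cell import robot
import numpy as np
from scipy.spatial.transform import Rotation as R
s=robot.sense(); q=s["tcp_rot"]; M=R.from_quat([q[1],q[2],q[3],q[0]]).as_matrix()
jaw=np.degrees(np.arctan2(M[1,1],M[0,1])); z=M[:,2]
lev=np.degrees(np.cross(z,[0,0,-1.]))
print("t %.2f"%s["clock"],"tcp",s["tcp_pos"].round(2),"jaw %.2f"%jaw,"level dr",lev.round(2),"F",np.round(s["ft_force"],2),"T",np.round(s["ft_torque"],3),"gap %.3f"%s["finger_gap"],"j7 %.2f"%s["joint_pos"][6])
E
python3 st.py
```

```text
t 5.95 tcp [588.64  17.39 231.01] jaw 79.99 level dr [-0.36  0.35  0.  ] F [ 0.83  0.37 -0.93] T [-0.065 -0.025  0.021] gap 0.110 j7 1.44
```

```bash
python3 -m jog '[{"slide":[0.005,0.02,-0.02],"dr":[-0.2,0.2,7]},{"slide":[0.009,0.037,-0.04],"dr":[-0.4,0.35,15.3]},{"slide":[0.009,0.037,-0.055],"dr":[-0.4,0.35,15.3]},{"slide":[0.009,0.037,-0.06],"dr":[-0.4,0.35,15.3]},{"slide":[0.009,0.037,-0.06],"dr":[-0.4,0.35,15.3]}]'; python3 st.py
python3 - <<'E'
from cell import vision
from h import *
import pickle
C={n:vision.read_camera(n) for n in("side","top")}; pickle.dump(C,open("C2.pkl","wb"))
a=C["side"]["frame"][120:190,225:305]; b=C["top"]["frame"][155:225,190:270]
cv2.imwrite("pics/k1s.png",cv2.cvtColor(cv2.resize(a,None,fx=9,fy=8,interpolation=cv2.INTER_CUBIC),cv2.COLOR_RGB2BGR))
cv2.imwrite("pics/k1t.png",cv2.cvtColor(cv2.resize(b,None,fx=6,fy=6,interpolation=cv2.INTER_CUBIC),cv2.COLOR_RGB2BGR))
E
```

```text
clock: 6.45
tcp_pos: [597.5, 52.4, 170.7]
tcp_rot: [-0.001, -0.044, 0.999, -0.001]
ft_force: [-0.2, 0.2, 0.6]
finger_gap: 0.104
t 6.45 tcp [597.53  52.36 170.66] jaw 95.08 level dr [ 0.08 -0.11  0.  ] F [-0.23  0.16  0.58] T [-0.005 -0.009 -0.021] gap 0.104 j7 1.64
```

View pics/k1s.png

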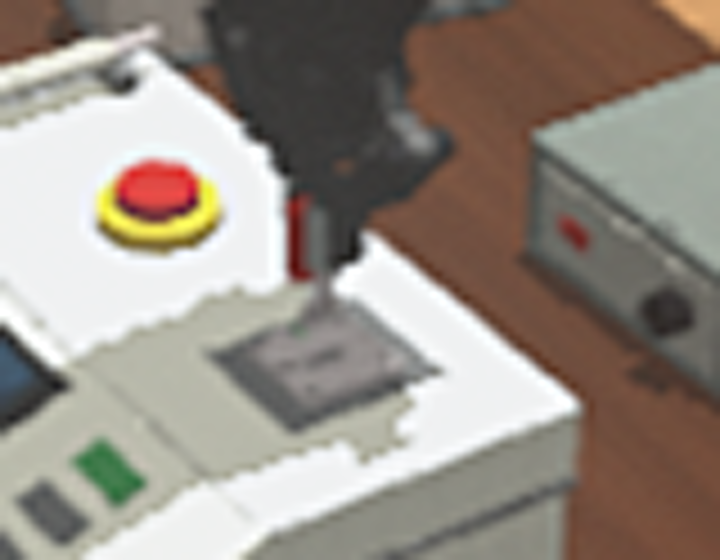

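View pics/k1t.png

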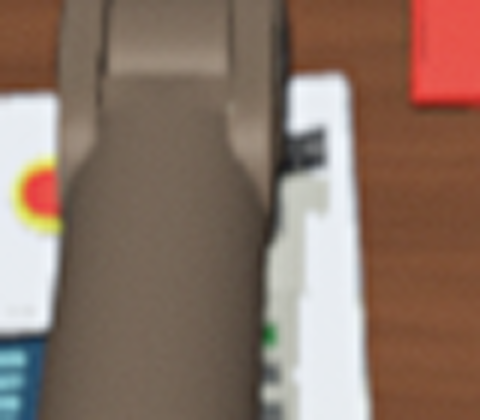

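Run:
```python
from h import *
import pickle
C=pickle.load(open("C2.pkl","rb")); c=C["side"]
T=np.array([597.5,52.4,170.66])
for n,z in(("head",13.4),("shoulder",-10.6),("tip",-34.6)): print(n,proj(c,T+[0,0,z]).round(2))
print("slot avg",proj(c,[597.5,54,116]).round(2), "slot side",proj(c,[596.05,51.5,116]).round(2))
for d in([7,0.6,-34.6],[-7,-.6,-34.6],[7,.6,-20.6],[-7,-.6,-20.6],[-15,-1.4,33.4],[-15,-1.4,-6.6]): print(d,proj(c,T+d).round(2))
g=c["frame"][138:172,246:280].astype(float); g=((g/255)**.6*255).astype(np.uint8)
o=cv2.resize(g,None,fx=17,fy=17,interpolation=cv2.INTER_NEAREST); cv2.imwrite("pics/k1z.png",cv2.cvtColor(o,cv2.COLOR_RGB2BGR))
```

```text
head [260.92 147.93]
shoulder [260.92 153.61]
tip [260.92 159.14]
slot avg [260.7  163.38] slot side [260.68 163.93]
[7, 0.6, -34.6] [262.65 158.39]
[-7, -0.6, -34.6] [259.19 159.88]
[7, 0.6, -20.6] [262.66 155.19]
[-7, -0.6, -20.6] [259.17 156.67]
[-15, -1.4, 33.4] [257.06 144.68]
[-15, -1.4, -6.6] [257.15 154.28]
```

View pics/k1z.png

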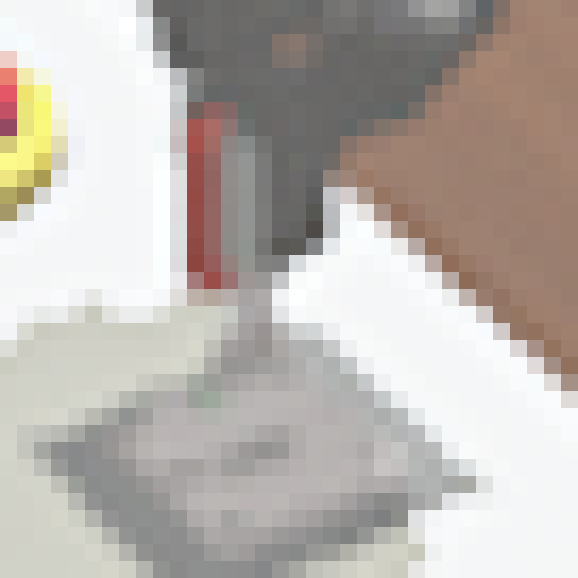

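Run:
```python
from h import *
import pickle
C=pickle.load(open("C2.pkl","rb")); c=C["side"]
T=np.array([597.53,52.36,170.66]); a=np.radians(5.1); X=np.array([np.cos(a),np.sin(a),0]);Y=np.array([-np.sin(a),np.cos(a),0]);Z=np.array([0,0,1.])
b=proj(c,T+[0,0,-34.6]); print("px/mm X",(proj(c,T+X+[0,0,-34.6])-b).round(3),"Y",(proj(c,T+Y+[0,0,-34.6])-b).round(3))
for sx in(-15,15):
  for sy in(-5,5):
    for sz in(33.4,-6.6): print(sx,sy,sz,proj(c,T+sx*X+sy*Y+sz*Z).round(2))
print("tip@116",proj(c,[597.53,52.36,116]))
f=c["frame"].astype(int)
print("R-G rows144-156 cols253-262"); print((f[143:157,253:263,0]-f[143:157,253:263,1])); 
print("gray"); print(cv2.cvtColor(c["frame"],cv2.COLOR_RGB2GRAY)[152:168,254:268])
```

```text
px/mm X [ 0.246 -0.106] Y [-0.164 -0.159]
-15 -5 33.4 [257.93 145.47]
-15 -5 -6.6 [258.   155.07]
-15 5 33.4 [256.24 143.88]
-15 5 -6.6 [256.34 153.48]
15 -5 33.4 [265.61 142.29]
15 -5 -6.6 [265.51 151.88]
15 5 33.4 [263.89 140.74]
15 5 -6.6 [263.83 150.31]
tip@116 [260.93849772 163.65027311]
R-G rows144-156 cols253-262
[[-2 -1 -3 -5 -3 -2 -2  1  0  0]
 [-2 -1 -4 -5 17 41 25 -3  1  1]
 [-2 -2 -5 10 81 69 26 -4  1  2]
 [-2 -2 -7 11 88 59  9 -4  0  0]
 [-1 -1 -6  2 69 48  4 -3 -1 -1]
 [-1 -2 -4  0 68 46  5 -3 -1  0]
 [-1 -2 -5  1 70 48  5 -3  0  2]
 [-1 -2 -5  0 68 47  5 -3 -1  0]
 [-2 -2 -5 -2 66 48  5 -3  1  2]
 [-1 -2 -5 -1 66 46  3 -5  0  1]
 [-1 -1 -4  0 66 57 19  0 -2  1]
 [-2 -2 -4  2 49 75 43 10  3 -1]
 [-2 -2 -4  1 16 16  9  6  4 -3]
 [-2 -2 -3 -2 -1 -3 -3  2  3 -2]]
gray
[[243 254 203  51  70  94 101  70  44  45  87 219 249 249]
 [243 253 200  48  65  88 102  83  80 197 238 247 246 243]
 [244 253 220  90  58  80 109 109 168 248 252 245 242 241]
 [249 242 202 144 131 138 123 131 235 253 246 243 241 241]
 [225 201 180 178 180 170 129 124 213 246 243 244 243 241]
 [176 178 181 186 177 149 119 105 142 183 189 229 246 243]
 [181 181 183 190 157 118 109 102 128 140 139 171 231 246]
 [184 187 190 177 132 104 107 116 122 134 148 138 168 232]
 [172 159 156 128 112 119 127 136 131 138 146 143 137 170]
 [129 134 135 115 123 136 144 148 148 147 143 139 139 136]
 [117 141 145 139 141 147 149 148 145 144 143 139 142 143]
 [137 147 146 147 147 147 140 127 121 135 145 145 144 141]
 [143 151 149 148 141 128 110 101 109 134 145 143 142 132]
 [127 134 120 120 132 117 115 127 133 142 144 144 147 140]
 [106 118 124 133 141 136 140 146 145 146 146 148 144 131]
 [ 97 106 126 146 148 148 147 147 148 142 138 133 119 104]]
```

```bash
python3 -m jog '[{"slide":[0,0,0.02],"dr":[0,0,0.2]},{"slide":[0,0,0.035],"dr":[0,0,0.2]},{"slide":[0,0,0.04],"dr":[0,0,0.2]},{"slide":[0,0,0.04],"dr":[0,0,0.2]}]'; python3 st.py
python3 - <<'E'
from cell import vision
from h import *
import pickle
C={n:vision.read_camera(n) for n in("side",)}; pickle.dump(C,open("C3.pkl","wb"))
c=C["side"]
g=c["frame"][126:166,244:284]
cv2.imwrite("pics/k2z.png",cv2.cvtColor(cv2.resize(g,None,fx=14,fy=14,interpolation=cv2.INTER_NEAREST),cv2.COLOR_RGB2BGR))
E
```

```text
clock: 6.95
tcp_pos: [599.0, 52.4, 213.2]
tcp_rot: [0.001, -0.046, 0.999, -0.0]
ft_force: [1.0, -0.5, -1.3]
finger_gap: 0.105
t 6.95 tcp [598.96  52.45 213.25] jaw 95.27 level dr [0.01 0.17 0.  ] F [ 1.05 -0.49 -1.28] T [-0.013  0.004  0.043] gap 0.105 j7 1.63
```

View pics/k2z.png

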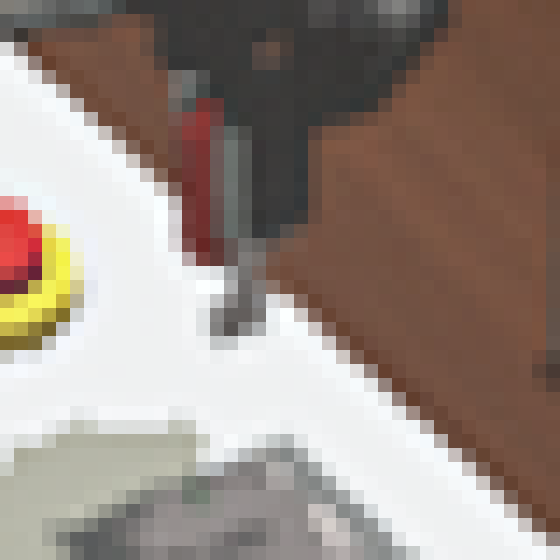

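The blade bit is now clean against white at about (260.5,148.5).

Run:
```python
from h import *
import pickle
c=pickle.load(open("C3.pkl","rb"))["side"]
T=np.array([598.96,52.45,213.25]); a=np.radians(5.27); X=np.array([np.cos(a),np.sin(a),0]);Y=np.array([-np.sin(a),np.cos(a),0]);Z=np.array([0,0,1.])
print("rows 142-152 cols 255-267");print(cv2.cvtColor(c["frame"],cv2.COLOR_RGB2GRAY)[142:152,255:268])
for n,z in(("shoulder",-10.6),("bit top",-20.6),("bit mid",-27.6),("tip",-34.6)): print(n,proj(c,T+z*Z).round(2))
for sx in(-7,7):
  for sy in(-2,2):
    for sz in(-20.6,-30.6,-34.6): print(sx,sy,sz,proj(c,T+sx*X+sy*Y+sz*Z).round(2))
print("head edge",[proj(c,T-15*X+5*Y+sz*Z).round(2) for sz in(33.4,-6.6)], proj(c,T-15*X-5*Y-6.6*Z))
f=c["frame"].astype(int);print((f[131:146,255:262,0]-f[131:146,255:262,1]))
```

```text
rows 142-152 cols 255-267
[[251 207  71  67  82 105  89  56  63  80  87  89  91]
 [248 217  92  57  67  90 110 100  87  94  95  90  90]
 [245 245 172  80  70  91 123 115  94  90  91  90  89]
 [242 247 241 236 223 157 114 106  89  85  89  91  91]
 [241 242 246 254 251 174 105 122 121  92  81  87  90]
 [240 241 244 240 198 132  99 129 219 202 112  78  86]
 [240 241 245 226 136  96  95 120 240 254 202 109  78]
 [240 241 245 225 129  83 133 174 237 250 249 200 108]
 [240 241 243 241 197 201 237 239 243 244 247 247 200]
 [240 240 241 244 239 243 247 244 242 241 242 247 248]]
shoulder [261.3  143.29]
bit top [261.3  145.72]
bit mid [261.3  147.41]
tip [261.3  149.08]
-7 -2 -20.6 [259.87 146.78]
-7 -2 -30.6 [259.88 149.19]
-7 -2 -34.6 [259.88 150.14]
-7 2 -20.6 [259.19 146.15]
-7 2 -30.6 [259.2  148.55]
-7 2 -34.6 [259.2  149.51]
7 -2 -20.6 [263.41 145.29]
7 -2 -30.6 [263.4 147.7]
7 -2 -34.6 [263.39 148.65]
7 2 -20.6 [262.73 144.67]
7 2 -30.6 [262.72 147.07]
7 2 -34.6 [262.72 148.03]
head edge [array([256.51, 133.04]), array([256.61, 143.11])] [258.31790844 144.68833875]
[[32  8  0  0  1  1  2]
 [36 11 -6 -5 -3 -1  0]
 [31  7 -3 57 40 -4  1]
 [31 31 56 85 42 -5 -1]
 [31 38 74 80 22 -6  0]
 [32 33 56 70 18 -6  0]
 [35 32 50 65 18 -6 -1]
 [27 41 54 65 17 -6 -1]
 [ 6 27 56 64 18 -4 -1]
 [-6  7 53 63 20 -5 -1]
 [-4  3 55 65 21 -6 -2]
 [-4  4 55 62 18 -7 -2]
 [-4  5 45 65 37 12  2]
 [-2 -4 18 54 38 13  3]
 [-1 -3 -4 -2 -3 -1  2]]
```

```bash
python3 -m jog '[{"slide":[-0.001,-0.001,-0.02],"dr":[0,0.2,0]},{"slide":[-0.001,-0.002,-0.04],"dr":[0,0.2,0]},{"slide":[-0.001,-0.002,-0.052],"dr":[0,0.2,0]},{"slide":[-0.001,-0.002,-0.058],"dr":[0,0.2,0]},{"slide":[-0.001,-0.002,-0.058],"dr":[0,0.2,0]}]'; python3 st.py
python3 -m jog '[{"slide":[0,0,0],"dr":[0,0,0]}]' >/dev/null; python3 st.py
python3 - <<'E'
from cell import vision
from h import *
import pickle
C={n:vision.read_camera(n) for n in("side",)}; pickle.dump(C,open("C4.pkl","wb"))
c=C["side"]
g=c["frame"][138:178,244:284]; g=((g/255.)**.6*255).astype(np.uint8)
cv2.imwrite("pics/k3z.png",cv2.cvtColor(cv2.resize(g,None,fx=14,fy=14,interpolation=cv2.INTER_NEAREST),cv2.COLOR_RGB2BGR))
print(cv2.cvtColor(c["frame"],cv2.COLOR_RGB2GRAY)[155:172,252:274])
E
```

```text
clock: 7.5
tcp_pos: [596.9, 50.6, 153.4]
tcp_rot: [-0.002, -0.046, 0.999, -0.0]
ft_force: [-0.5, 0.3, -0.4]
finger_gap: 0.106
t 7.50 tcp [596.89  50.57 153.4 ] jaw 95.29 level dr [ 0.04 -0.22  0.  ] F [-0.55  0.32 -0.42] T [ 0.032 -0.003 -0.008] gap 0.106 j7 1.65
t 7.60 tcp [597.33  50.59 153.94] jaw 95.29 level dr [ 0.04 -0.17  0.  ] F [ 0.21  0.24 -0.03] T [-0.052 -0.002 -0.018] gap 0.110 j7 1.65
[[246 246 248 254 218  79  65  90 112  87  55  56  43 117 238 247 242 242
  245 248 229 145]
 [223 223 225 234 176  74  65  92 112  82  51  51  46 154 243 246 241 241
  242 245 247 244]
 [174 175 177 184 137  71  68  87 107  87  62  89 111 207 250 246 242 241
  241 242 244 250]
 [180 182 181 189 148  79  67  76 109 111 124 142 150 181 234 247 244 241
  241 241 241 243]
 [183 184 185 191 181 132  86  99 117 125 132 143 151 140 169 232 247 244
  241 241 241 241]
 [187 189 173 159 160 123 116 130 121 125 128 139 146 143 136 169 232 247
  244 242 241 241]
 [176 149 130 135 136 118 129 137 124 118 125 141 145 139 139 136 170 224
  245 245 242 241]
 [126 101 118 142 146 142 132 122 116 111 119 1
[... 183 characters left out ...]
8 132 146 143 142 137 122 147
  147 154 227 248]
 [ 98 105 129 134 121 122 133 118 115 127 135 141 145 145 147 145 127 132
  150 141 168 206]
 [ 97  98 105 117 126 133 143 137 142 148 147 147 147 150 144 133 119 115
  140 141 127 131]
 [ 95  97  98 107 127 146 148 149 148 147 149 143 138 133 120 104  93 122
  135 138 208 232]
 [102  93  97  97 104 131 139 121 136 145 136 127 117 105  97  89  78 112
  213 238 247 247]
 [141 101  95  95  97 110 129 125 124 121 112 104  98  91  82 104 142 159
  209 247 247 243]
 [179 143 101  94  97  97 111 120 113 101  95  89 109 113 140 167 183 183
  172 200 236 242]
 [188 179 142 102  94  97  97  98  96  89 108 127 158 169 180 189 184 177
  220 230 239 242]]
```

View pics/k3z.png

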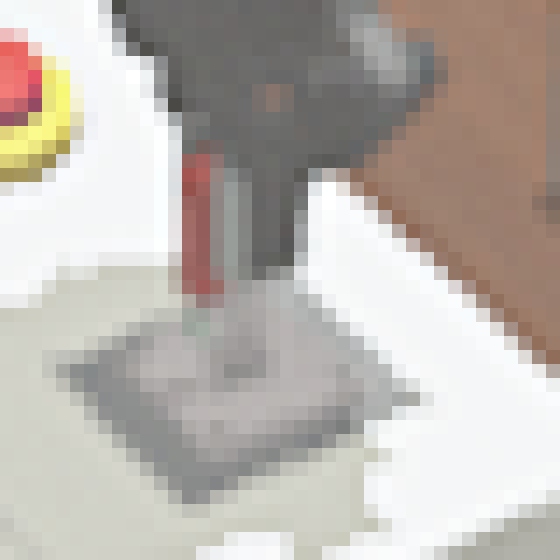

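The blade end sits on the dark slot within about 0.3 px, centred near u≈260.5 against 260.8 for the slot. I'll go down gently and watch the force.

```bash
python3 -m jog '[{"slide":[0,0,-0.001],"dr":[0,-0.15,0]},{"slide":[0,0,-0.002],"dr":[0,-0.15,0]},{"slide":[0,0,-0.003],"dr":[0,-0.15,0]},{"slide":[0,0,-0.004],"dr":[0,-0.15,0]},{"slide":[0,0,-0.004],"dr":[0,-0.15,0]}]'; python3 st.py
```

```text
clock: 8.15
tcp_pos: [597.2, 50.6, 149.9]
tcp_rot: [-0.0, -0.046, 0.999, -0.0]
ft_force: [-0.5, -0.2, -0.8]
finger_gap: 0.107
t 8.15 tcp [597.22  50.64 149.85] jaw 95.29 level dr [ 0.04 -0.03  0.  ] F [-0.49 -0.24 -0.81] T [0.073 0.024 0.005] gap 0.107 j7 1.65
```

```bash
python3 -m jog '[{"slide":[0,0,-0.001],"dr":[0,0,0]},{"slide":[0,0,-0.002],"dr":[0,0,0]},{"slide":[0,0,-0.002],"dr":[0,0,0]}]'; python3 st.py
```

```text
clock: 8.45
tcp_pos: [597.8, 51.6, 148.3]
tcp_rot: [0.0, -0.047, 0.999, 0.0]
ft_force: [-0.2, 2.9, 4.1]
finger_gap: 0.105
t 8.45 tcp [597.82  51.65 148.35] jaw 95.33 level dr [-0.04  0.05  0.  ] F [-0.24  2.89  4.14] T [ 0.784 -0.073  0.013] gap 0.105 j7 1.65
```

Contact is at the countersink: Fy is +2.9 N and the tip is about 2 mm below the plate's top. The wall is pushing toward +y, so I'll follow it.

```bash
python3 -m jog '[{"slide":[0,0.001,0],"dr":[0,0,0]},{"slide":[0,0.0015,0],"dr":[0,0,0]},{"slide":[0,0.0015,0],"dr":[0,0,0]}]'; python3 st.py; python3 -m jog '[{"slide":[0,0,-0.001],"dr":[0,0,0]},{"slide":[0,0,-0.002],"dr":[0,0,0]},{"slide":[0,0,-0.002],"dr":[0,0,0]}]' >/dev/null; python3 st.py
```

```text
clock: 8.75
tcp_pos: [597.8, 53.1, 148.2]
tcp_rot: [0.0, -0.046, 0.999, 0.0]
ft_force: [1.2, 0.4, 0.6]
finger_gap: 0.111
t 8.75 tcp [597.83  53.08 148.2 ] jaw 95.33 level dr [-0.03  0.04  0.  ] F [1.23 0.44 0.61] T [ 0.095 -0.171  0.025] gap 0.111 j7 1.65
t 9.05 tcp [598.41  52.93 146.21] jaw 95.32 level dr [-0.02  0.11  0.  ] F [ 3.47  0.48 -1.34] T [ 0.05  -0.898  0.012] gap 0.109 j7 1.65
```

```bash
python3 -m jog '[{"slide":[0.001,0,0],"dr":[0,0,0]},{"slide":[0.0015,0,0],"dr":[0,0,0]},{"slide":[0.0015,0,0],"dr":[0,0,0]}]'; python3 st.py; python3 -m jog '[{"slide":[0,0,-0.001],"dr":[0,0,0]},{"slide":[0,0,-0.002],"dr":[0,0,0]},{"slide":[0,0,-0.002],"dr":[0,0,0]}]' >/dev/null; python3 st.py
```

```text
clock: 9.35
tcp_pos: [599.3, 53.0, 145.9]
tcp_rot: [0.0, -0.046, 0.999, 0.0]
ft_force: [-0.2, 1.2, -0.6]
finger_gap: 0.106
t 9.35 tcp [599.34  52.99 145.87] jaw 95.32 level dr [-0.02  0.03  0.  ] F [-0.23  1.24 -0.61] T [ 0.145  0.017 -0.007] gap 0.106 j7 1.65
t 9.65 tcp [599.12  52.97 143.58] jaw 95.32 level dr [-0.01  0.    0.  ] F [-0.08  0.66  0.06] T [ 0.123  0.007 -0.033] gap 0.106 j7 1.65
```

```bash
python3 -m jog '[{"slide":[0,0,-0.001],"dr":[0,0,0]},{"slide":[0,0,-0.002],"dr":[0,0,0]},{"slide":[0,0,-0.003],"dr":[0,0,0]},{"slide":[0,0,-0.003],"dr":[0,0,0]}]'; python3 st.py; python3 -m jog '[{"slide":[0,0,-0.001],"dr":[0,0,0]},{"slide":[0,0,-0.002],"dr":[0,0,0]},{"slide":[0,0,-0.002],"dr":[0,0,0]}]' >/dev/null; python3 st.py
```

```text
clock: 10.05
tcp_pos: [599.4, 53.4, 140.6]
tcp_rot: [0.0, -0.047, 0.999, 0.0]
ft_force: [0.9, 2.3, -0.8]
finger_gap: 0.111
t 10.05 tcp [599.35  53.38 140.56] jaw 95.34 level dr [-0.03  0.03  0.  ] F [ 0.91  2.28 -0.83] T [ 0.632 -0.351  0.013] gap 0.111 j7 1.65
t 10.35 tcp [599.4   53.46 138.44] jaw 95.34 level dr [-0.04  0.03  0.  ] F [ 1.16  1.29 -0.61] T [ 0.5   -0.303 -0.009] gap 0.104 j7 1.65
```

```bash
python3 -m jog '[{"slide":[0.0003,0.0004,-0.001],"dr":[0,0,0]},{"slide":[0.0003,0.0004,-0.002],"dr":[0,0,0]},{"slide":[0.0003,0.0004,-0.003],"dr":[0,0,0]},{"slide":[0.0003,0.0004,-0.003],"dr":[0,0,0]}]'; python3 st.py; python3 -m jog '[{"slide":[0,0,-0.001],"dr":[0,0,0]},{"slide":[0,0,-0.002],"dr":[0,0,0]},{"slide":[0,0,-0.003],"dr":[0,0,0]}]' >/dev/null; python3 st.py
```

```text
clock: 10.75
tcp_pos: [600.0, 53.6, 135.7]
tcp_rot: [0.001, -0.046, 0.999, 0.0]
ft_force: [0.5, 0.8, 2.2]
finger_gap: 0.105
t 10.75 tcp [600.04  53.56 135.74] jaw 95.33 level dr [-0.02  0.08  0.  ] F [0.48 0.82 2.19] T [ 0.152 -0.188 -0.039] gap 0.105 j7 1.65
t 11.05 tcp [600.18  53.56 132.83] jaw 95.33 level dr [-0.03  0.1   0.  ] F [-0.65  0.42  7.15] T [ 0.312  0.135 -0.033] gap 0.105 j7 1.66
```

The pins are starting to catch at Fz 7 N, about 18 mm down. I'll ease back, rock and push again.

```bash
python3 -m jog '[{"slide":[0,0,0.001],"dr":[0,0,1.5]},{"slide":[0,0,0.001],"dr":[0,0,-1.5]},{"slide":[0,0,-0.001],"dr":[0,0,0]},{"slide":[0,0,-0.003],"dr":[0,0,0]},{"slide":[0,0,-0.004],"dr":[0,0,0]}]'; python3 st.py;  python3 -m jog '[{"slide":[0,0,-0.001],"dr":[0,0,0]},{"slide":[0,0,-0.002],"dr":[0,0,0]}]' >/dev/null; python3 st.py
```

```text
clock: 11.55
tcp_pos: [600.6, 53.7, 129.3]
tcp_rot: [0.001, -0.048, 0.999, 0.0]
ft_force: [-0.4, 1.5, 4.4]
finger_gap: 0.107
t 11.55 tcp [600.61  53.72 129.29] jaw 95.47 level dr [-0.05  0.16  0.  ] F [-0.44  1.47  4.36] T [ 0.465 -0.112 -0.   ] gap 0.107 j7 1.66
t 11.75 tcp [600.51  53.82 127.22] jaw 95.55 level dr [-0.06  0.15  0.  ] F [0.51 1.81 2.13] T [ 0.438  0.163 -0.017] gap 0.107 j7 1.66
```

```bash
python3 -m jog '[{"slide":[0,0,-0.001],"dr":[0,0,0]},{"slide":[0,0,-0.0015],"dr":[0,0,0]},{"slide":[0,0,-0.0015],"dr":[0,0,0]}]' >/dev/null; python3 st.py;python3 -m jog '[{"slide":[0,0,-0.001],"dr":[0,0,0]},{"slide":[0,0,-0.0015],"dr":[0,0,0]},{"slide":[0,0,-0.0015],"dr":[0,0,0]}]' >/dev/null; python3 st.py
python3 - <<'E'
from cell import vision
from h import *
c=vision.read_camera("side")
g=c["frame"][138:178,244:284]; g=((g/255.)**.6*255).astype(np.uint8)
cv2.imwrite("pics/k4z.png",cv2.cvtColor(cv2.resize(g,None,fx=14,fy=14,interpolation=cv2.INTER_NEAREST),cv2.COLOR_RGB2BGR))
E
```

```text
t 12.05 tcp [600.58  53.85 126.33] jaw 95.58 level dr [-0.07  0.16  0.  ] F [-2.62  1.05  9.59] T [0.339 0.582 0.012] gap 0.106 j7 1.66
t 12.35 tcp [600.69  53.85 126.17] jaw 95.60 level dr [-0.11  0.2   0.  ] F [-5.31  1.44 17.41] T [0.248 1.311 0.032] gap 0.106 j7 1.66
```

View pics/k4z.png

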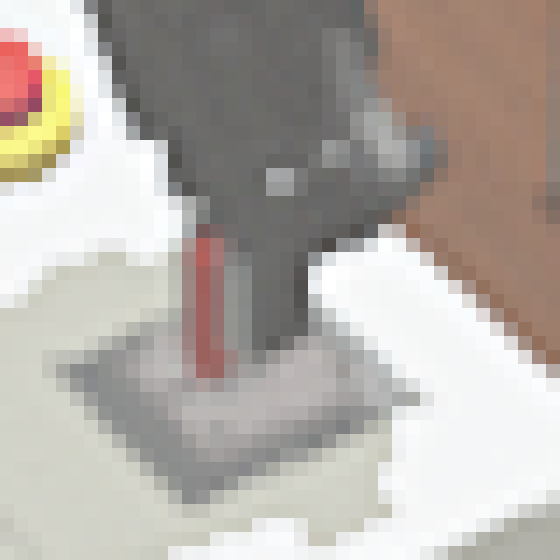

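It has hit a hard stop at TCP z 126.2, where 126.6 was predicted for home. Force climbs steeply there, and the head's underside sits down at the plate near (259,164.5). The key is home. I'll turn it clockwise in small steps about the lock's axis, with the key sitting about 2 mm toward -x in the hand.

```bash
python3 -m jog '[{"slide":[0,-0.0002,-0.0005],"dr":[0,0,-5]},{"slide":[0,-0.0004,-0.0005],"dr":[0,0,-10]},{"slide":[0,-0.0006,-0.0005],"dr":[0,0,-15]},{"slide":[0,-0.0006,-0.0005],"dr":[0,0,-15]}]' >/dev/null; python3 st.py
```

```text
t 12.80 tcp [600.74  53.62 126.31] jaw 80.48 level dr [-0.07  0.23  0.  ] F [-2.53  1.85 12.39] T [0.444 0.691 0.014] gap 0.113 j7 1.44
```

```bash
python3 -m jog '[{"slide":[0,-0.0002,-0.0003],"dr":[0,0,-5]},{"slide":[-0.0001,-0.0004,-0.0003],"dr":[0,0,-10]},{"slide":[-0.0002,-0.0006,-0.0003],"dr":[0,0,-15]},{"slide":[-0.0002,-0.0006,-0.0003],"dr":[0,0,-15]}]' >/dev/null; python3 st.py
python3 - <<'E'
from cell import vision
from h import *
c=vision.read_camera("side")
g=c["frame"][138:178,244:284]; g=((g/255.)**.6*255).astype(np.uint8)
cv2.imwrite("pics/k5z.png",cv2.cvtColor(cv2.resize(g,None,fx=14,fy=14,interpolation=cv2.INTER_NEAREST),cv2.COLOR_RGB2BGR))
E
```

```text
t 13.20 tcp [600.58  53.33 126.4 ] jaw 65.35 level dr [-0.03  0.25  0.  ] F [-1.73  1.8   8.6 ] T [0.505 0.396 0.065] gap 0.107 j7 1.22
```

View pics/k5z.png

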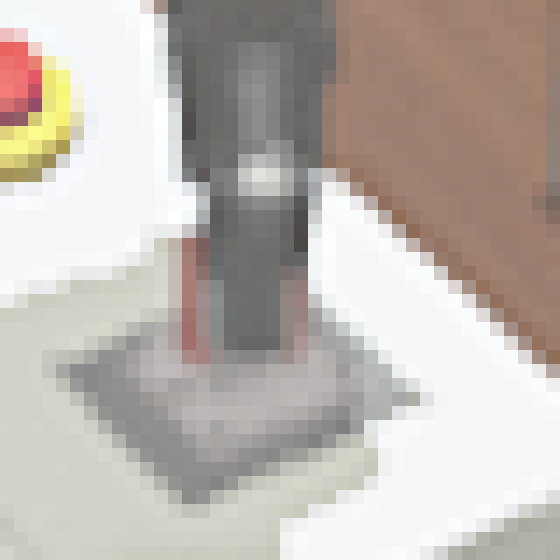

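The red head shows on both sides of the finger, at (257.5,160) and (265,161), so it is turning with the fingers. Torque is 0.065 N m. I'll keep turning.

```bash
python3 -m jog '[{"slide":[-0.0001,-0.0001,-0.0005],"dr":[0,0,-5]},{"slide":[-0.0002,-0.0003,-0.0005],"dr":[0,0,-10]},{"slide":[-0.0003,-0.0004,-0.0005],"dr":[0,0,-15]},{"slide":[-0.0003,-0.0004,-0.0005],"dr":[0,0,-15]}]' >/dev/null; python3 st.py
python3 -m jog '[{"slide":[-0.0001,-0.0001,-0.0005],"dr":[0,0,-5]},{"slide":[-0.0003,-0.0003,-0.0005],"dr":[0,0,-10]},{"slide":[-0.0004,-0.0004,-0.0005],"dr":[0,0,-15]},{"slide":[-0.0004,-0.0004,-0.0005],"dr":[0,0,-15]}]' >/dev/null; python3 st.py
```

```text
t 13.65 tcp [600.44  53.13 126.37] jaw 50.36 level dr [0.03 0.27 0.  ] F [-2.35  1.8  10.05] T [0.41  0.426 0.037] gap 0.109 j7 1.00
t 14.05 tcp [600.15  52.86 126.34] jaw 35.22 level dr [0.09 0.27 0.  ] F [-1.76  1.59  9.91] T [0.476 0.525 0.046] gap 0.104 j7 0.78
```

```bash
python3 -m jog '[{"slide":[-0.0002,-0.0001,-0.0005],"dr":[0,0,-5]},{"slide":[-0.0004,-0.0002,-0.0005],"dr":[0,0,-10]},{"slide":[-0.0005,-0.0003,-0.0005],"dr":[0,0,-15]},{"slide":[-0.0005,-0.0003,-0.0005],"dr":[0,0,-15]}]' >/dev/null; python3 st.py
```

```text
t 14.45 tcp [599.8   52.72 126.36] jaw 20.09 level dr [0.15 0.25 0.  ] F [-2.38  1.82  9.56] T [0.466 0.472 0.051] gap 0.105 j7 0.57
```

```bash
python3 -m jog '[{"slide":[-0.0001,0,-0.0005],"dr":[0,0,-4]},{"slide":[-0.0003,-0.0001,-0.0005],"dr":[0,0,-8]},{"slide":[-0.0004,-0.0001,-0.0005],"dr":[0,0,-12]},{"slide":[-0.0004,-0.0001,-0.0005],"dr":[0,0,-12]}]' >/dev/null; python3 st.py
```

```text
t 14.85 tcp [599.5   52.68 126.32] jaw 7.99 level dr [0.19 0.23 0.  ] F [-2.97  0.8   9.55] T [0.438 0.48  0.038] gap 0.109 j7 0.40
```

```bash
python3 -m jog '[{"slide":[-0.0001,0,-0.0005],"dr":[0,0,-2]},{"slide":[-0.0001,0,-0.0005],"dr":[0,0,-4]},{"slide":[-0.0001,0,-0.0005],"dr":[0,0,-4]},{"slide":[-0.0001,0,-0.0005],"dr":[0,0,-4]}]' >/dev/null; python3 st.py
python3 - <<'E'
from cell import vision
from h import *
c={n:vision.read_camera(n) for n in("side","top")}
g=c["side"]["frame"][138:178,244:284]; g=((g/255.)**.6*255).astype(np.uint8)
cv2.imwrite("pics/k6z.png",cv2.cvtColor(cv2.resize(g,None,fx=14,fy=14,interpolation=cv2.INTER_NEAREST),cv2.COLOR_RGB2BGR))
cv2.imwrite("pics/k6.png",cv2.cvtColor(c["side"]["frame"],cv2.COLOR_RGB2BGR))
E
```

```text
t 15.25 tcp [599.44  52.68 126.34] jaw 4.03 level dr [0.19 0.22 0.  ] F [-2.12  1.23 10.38] T [0.454 0.595 0.072] gap 0.109 j7 0.34
```

View pics/k6z.png

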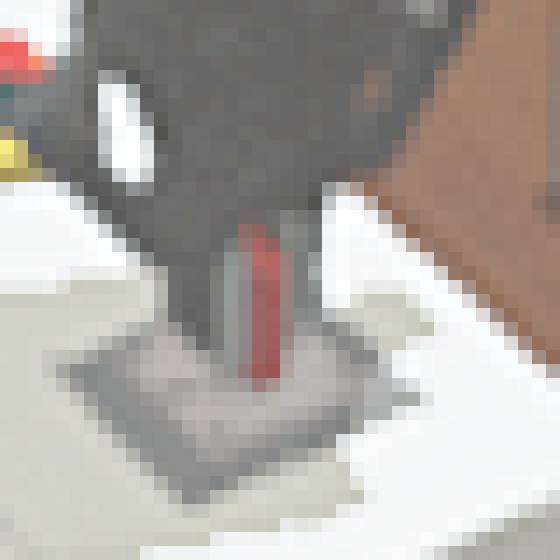

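View pics/k6.png

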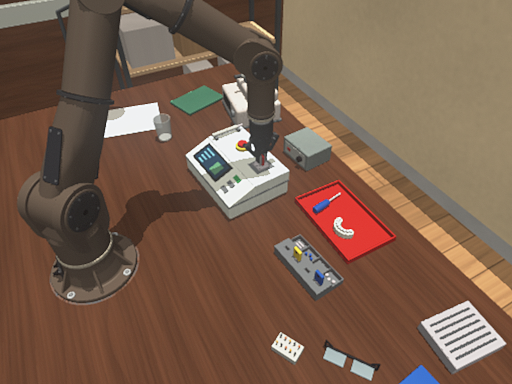

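The tool has turned 91° (jaw 95.3 to 4.0°), the head's end face now points at the camera at (263,160), and z has stayed at 126.3. The other keys and bystanders look in place. I'll do a short steadiness check, then hand in.

```bash
python3 -m jog '[{"slide":[0,0,-0.0005],"dr":[0,0,-0.5]},{"slide":[0,0,-0.0005],"dr":[0,0,-0.5]},{"slide":[0,0,-0.0005],"dr":[0,0,-0.5]},{"slide":[0,0,-0.0005],"dr":[0,0,-0.5]}]' >/dev/null; python3 st.py
python3 - <<'E'
from cell import robot,vision
from h import *
import pickle
c=vision.read_camera("side"); c0=pickle.load(open("C1.pkl","rb"))["side"]
for k,b in {"yellow":(288,240,305,265),"blue":(311,265,328,289)}.items(): print(k,blob(c0,k,b)[0].round(2),blob(c,k,b)[0].round(2))
for k,b in {"red":(231,134,250,152)}.items(): print("estop",blob(c0,k,b)[0].round(2),blob(c,k,b)[0].round(2))
E
python3 st.py
```

```text
t 15.75 tcp [599.45  52.66 126.35] jaw 3.57 level dr [0.17 0.22 0.  ] F [-2.    1.33 10.26] T [0.349 0.568 0.135] gap 0.109 j7 0.33
yellow [297.22 253.14] [297.22 253.15]
blue [318.8  276.87] [318.8  276.86]
estop [242.02 143.32] [241.78 143.19]
t 15.80 tcp [599.45  52.67 126.34] jaw 3.57 level dr [0.17 0.22 0.  ] F [-1.94  1.57 10.06] T [0.44  0.599 0.116] gap 0.103 j7 0.33
```

```bash
python3 -c "
from cell import robot
print(robot.close_job())"; python3 st.py
```

```text
the job is handed in; nothing more can be done
None
the job is handed in; nothing more can be done
```

I took the red key out of the organiser, pushed it fully home in the key switch, and turned it a quarter turn clockwise to START. I handed the job in at about 15.8 s with the key still gripped and held turned; no verdict was reported.

**Insertion:** I corrected the position by feel, about 3 mm in each direction, using the side forces in the countersink. I eased back and rocked once where the pins caught. The key then hit a hard stop at TCP height 126.2 mm, where I had predicted 126.6 mm for home.

**Last checks before hand-in:**
- **Turn:** the tool had turned about 92°. The twisting moment rose to about 0.12 N m, which suggests the key is against the START stop. I could not read the plug angle directly.
- **Hold:** the key was pressed down with about 10 N and gripped at 60 N, and its height was steady.
- **Other keys:** the yellow and blue keys had moved no more than 0.01 px in the side view.
- **Emergency stop:** it looked untouched. Its measured centre shifted 0.24 px, which I put down to the gripper partly hiding it.
- **Bystanders:** they looked unmoved in the last side picture, but I did not measure them.

**Disagreement:** the two cameras placed the lock about 3 mm (x) by 5 mm (y) apart, so I relied on the side view and then on the contact forces.

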